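# Find the hidden index notch and lock the indexing head

### The job

Turn the bar knob of the indexing head slowly clockwise (seen from above) until you feel its turning resistance dip and then stiffen again: there the slot hidden inside lines up. Stop in that dip, let go of the knob, and press the lock pin gently straight down until it is fully home. Do not force the pin (never more than 40 N), and leave the other things on the bench alone.

Things in the scene. Friction and masses are not known exactly. Their poses are not given: they have to be found in the camera images.
- index_head: grey indexing head fixed to the bench: base plate 150 x 200 x 12 mm, on it a round housing (radius 82, top 50 mm above the bench); origin at the underside's centre, on the knob's upright axis. A plain boss (radius 15, top 69 mm up) stands 62 mm from the axis on its +y side, the lock pin 62 mm on its -y side. A spring plunger inside rides on a hidden slotted plate that turns with the knob
- knob_grip (a point): centre of the black bar grip of the knob, on the knob's axis, 99 mm above the bench. The bar is 50 mm long (this point's x axis), 14 mm thick (y axis) and 34 mm high (82 to 116 mm above the bench), on a round stem of 10 mm radius
- knob_end (a point): middle of the +x end face of the bar grip, 25 mm from the knob's axis
- knob (a joint): knob angle in rad, clockwise from above, stops 0 and 1.75. Starts at 0 to 0.3; the notch lies between 0.7 and 1.3, at least 0.4 past the start. Turning drags about 0.35 N m (little is felt when stopped); over the last 0.1 rad before the notch's centre it drops away and, stopped, pulls onward by up to 0.5 N m; just past it pushes back up to 0.6 N m, for 0.08 rad. May be turned back
- pin_top (a point): centre of the top face of the lock pin's round steel head (20 mm diameter, 7 mm thick), 74 mm above the bench when up and 62 mm when fully home; 62 mm from the knob's axis
- lock_pin (a joint): how far the lock pin is pressed down, in m: 0 up, 0.012 fully home. It slides with about 4 N of friction and stays where it is left. With the knob within about 0.05 rad of the notch's centre it goes home; elsewhere the plate inside stops it after about 4 mm
- chisel: loose bevel-edge chisel lying on the bench, 263 mm long; bystander
- pencil: loose carpenter's pencil lying on the bench, 176 mm long; bystander

How it is judged:
On the way:
1. the knob has been turned (its bar end has moved more than 8 mm) (distance of knob_end from where it was at the start of the episode above 0.008 m), for 0.1 s.
At the end, for the whole second after the job is handed in: the lock pin is pressed home (at least 10.5 of its 12 mm), which is possible only with the knob turned clockwise into the notch (value of joint lock_pin above 0.0105 m and distance of knob_end from where it was at the start of the episode above 0.008 m); the robot touches nothing.
It fails at once if the lock pin is forced (more than 40 N on it) (contact force between lock_pin and the fingers above 40 N or contact force between lock_pin and the arm above 40 N).
It fails at once if a bystander is moved more than 30 mm (distance of any of chisel, pencil from where it was at the start of the episode above 0.03 m).
It also fails if it takes over 67 s, if anything falls off the work surface, if the arm or the gripper's body presses on something with over 40 N, if the wrist force passes 120 N, or if a joint passes its speed limit or range.

### The arm

A 7-joint arm with a two-finger parallel gripper is mounted at the origin on a cart in front of the work surface, level with it; the furniture and walls round the work are solid. World frame = base frame: x ahead of the robot, y to its left, z up, the work surface at z = 0. Lengths are in m, angles in rad, forces in N, time in s.
With the tool pointing down it reaches from about 0.35 to 0.9 m from the base axis. Payload 8.1 kg.
Tool frame: the origin (TCP) lies between the finger pads; the fingertips stand ahead of it and the grasp point (between the pads) is the TCP (arm.nose_length is the z of the fingertips in the tool frame, in m); z points along the fingers, y is the line along which they close (so a half turn about z gives the same grasp; the last joint's range is limited). The gripper opens to 92 mm and grips with 3 to 60 N. Pads are 19 mm wide; open, the fingers measure 130 mm over their backs; the gripper's body (75 mm by 190 mm) begins 47 mm behind the grasp point.
Start: joints at [-0.103, 0.434, 0.025, 1.573, -0.012, 1.134, -0.075], TCP at [0.625, -0, 0.246] pointing down, gripper open.
Joint ranges: [-2.62, 2.62], [-0.44, 2.09], [-1.27, 1.32], [0.08, 2.57], [-1.32, 4.46], [0.12, 2], [-2.74, 2.74]. Speed limits (rad/s): [2.22, 2.22, 3.01, 3.01, 3.14, 3.14, 3.14].

### API

Orientations are given as a rotation vector (axis times angle).
In Python, from cell import sensors, optics, arm gives the robot as it stands.
- The arm moves only by the tool arm_command, never from a script. Its argument "deltas" is one flat list of numbers, 7 for each row, row after row: the turn, a rotation vector about the world's x, y, z as a fraction of full scale, then the shift along the world's x, y, z as a fraction of full scale, then the finger opening in mm, from 0 to 91.8. In form: [wx, wy, wz, dx, dy, dz, fingers, wx, wy, wz, dx, dy, dz, fingers, ...]. A call has 1 to 20 rows; each row is the pose to reach, as a shift and turn from the pose commanded when the call began; what a row does not reach only later rows make up. Full scale, the value 1, is 1 m for a shift and 90 degrees for a turn. A row lasts 1/10 s, in which the tool goes at most 50 mm and 8.59 degrees, less where a joint would pass 70% of its speed; a pose out of reach is approached as far as the arm can. A call with a number of a shift or a turn outside -1 to 1 is refused whole. A call with a gripper value outside its range is refused whole. The fingers move at their own pace and stop on an object; "force" is the grip in N (left out, the last holds). Time passes only in rows, so rows that repeat a pose let the fingers close. It gives the time, the measured TCP pose, the force, the opening and the grip force at its end, in the units of the state.
- sensors.observe(): the state, without advancing time (a new reading comes with each control period).
- optics.get_image(name): name is "scene" or "top"; returns the picture (420x560x3 uint8, blue, green, red); there is no depth.
- optics.calibration(name): a dict with "camera_matrix" (3x3 intrinsics, pixels), "D" ([k1, k2, p1, p2, k3] as OpenCV has them; the pictures are not rectified), "rvec" (rotation vector, rad) and "tvec" (3), from world to camera coordinates, as OpenCV has them. Camera axes: x right, y down, z forward; pixel columns grow to the right and rows downward; lengths in m; the calibration is good to about 2 mm. A picture is of the moment at which its call begins. calibration takes no time and is no camera call.
- arm.sign_off(): hands the job in; it is judged then, once.
The state is a dict: "clock": time; "joints": joint angles; "dq": joint speeds; "joint_efforts": joint torques, N m; "position": TCP position; "ee_rot": TCP orientation; "force": force on the tool from outside, world axes, zero at the start; "ft_torque": the same for the moment, N m; "width": opening from 0.0 (shut) to 1.0 (fully open); "gripper_force": force on a finger pad.
Only numpy, scipy, OpenCV 4.12 (cv2) and the standard library are available. Lean on these libraries where they do the work, as an engineer would, in place of code of your own. Each camera call takes 0.05 s, during which the arm holds its last target. There are 200 camera calls.

## Working session

There is one attempt and no reset: what is moved stays moved. The work goes in short steps, Python scripts to look and compute and a tool call to move; the robot and the scene stay as the last step left them, time stands still between calls to the robot, and variables do not carry over. Pictures are saved under pics/ and viewed, at most 10 in all, crops included, and the job is handed in when it is done.

Besides the shell and the picture viewer there is one more tool, called after "Request:" as name(argument=value, ...), one argument or row to a line, values as JSON. arm_command: Moves the arm, as the interface text tells. Its arguments: {"type":"object","properties":{"deltas":{"type":"array","items":{"type":"number"}},"force":{"type":"number"}},"required":["deltas"]}

```bash
mkdir -p pics; python3 - <<'E'
from cell import sensors, optics, arm
import cv2
for n in("scene","top"):
    cv2.imwrite(f"pics/{n}0.png",optics.get_image(n)); print(n,optics.calibration(n))
print(sensors.observe(), arm.nose_length)
E
```

```text
scene {'camera_matrix': array([[449.64410274,   0.        , 286.91653967],
       [  0.        , 449.64410274, 209.25942622],
       [  0.        ,   0.        ,   1.        ]]), 'D': array([-0.14509436,  0.        ,  0.        ,  0.        ,  0.        ]), 'rvec': array([ 2.23700455, -1.01996858,  0.37623833]), 'tvec': array([-0.27758301,  0.39790246,  0.66945134])}
top {'camera_matrix': array([[458.61603709,   0.        , 284.82025946],
       [  0.        , 458.61603709, 211.47564488],
       [  0.        ,   0.        ,   1.        ]]), 'D': array([-0.0745434,  0.       ,  0.       ,  0.       ,  0.       ]), 'rvec': array([ 2.1625012 , -2.13067978,  0.19564635]), 'tvec': array([0.05234613, 0.54435528, 0.96913454])}
{'clock': 0.1, 'joints': array([-0.10259637,  0.4351318 ,  0.02495566,  1.57397568, -0.01158103,
        1.13401559, -0.07511979]), 'dq': array([ 3.80460034e-04, -8.13984365e-04, -1.15663430e-03, -1.77799835e-03,
        9.41502840e-05,  8.47602640e-04,  5.40443564e-05]), 'joint_efforts': array([ 2.76666542e-03, -6.69124532e+01,  9.87763703e-01, -3.15145969e+01,
       -6.05509384e-02,  3.73947364e-02,  1.19628339e-04]), 'position': array([ 6.24577672e-01, -4.76839531e-05,  2.45048369e-01]), 'ee_rot': array([-2.22089508e+00, -2.22074360e+00,  1.68196712e-03]), 'force': array([-0.39817426,  0.09542115, -1.296367  ]), 'ft_torque': array([0.04032106, 0.03159364, 0.03703364]), 'gripper_force': 0.0, 'width': 0.998445383778767} 0.019
```

View pics/top0.png

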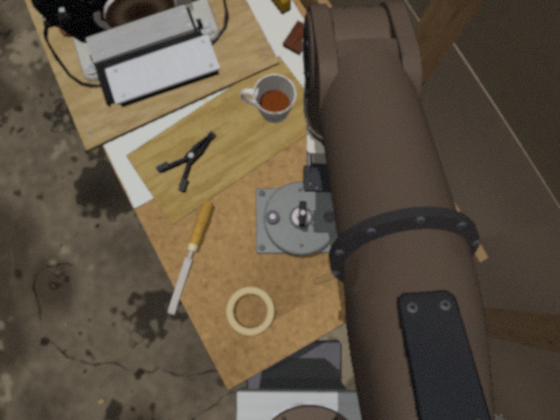

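View pics/scene0.png

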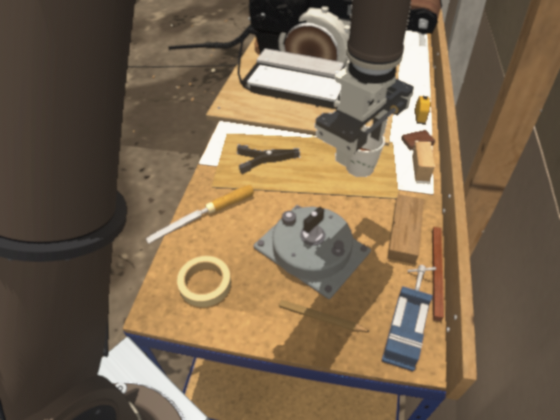

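The top view shows the head near (300,217), with a black bar at (303,213) and round features at (273,217) and (331,215). In the scene view the same features are at (289,217) and (338,250). I'll zoom in to tell the pin from the boss.

```bash
cat > h.py <<'E'
import cv2, numpy as np
from cell import sensors, optics, arm
def ray(n,uv):
    c=optics.calibration(n); R=cv2.Rodrigues(c["rvec"])[0]
    p=cv2.undistortPoints(np.array([[uv]],float),c["camera_matrix"],c["D"])[0,0]
    return -R.T@c["tvec"], R.T@np.array([*p,1])
def onz(n,uv,z):
    o,d=ray(n,uv); return (o+d*(z-o[2])/d[2])[:2]
E
python3 - <<'E'
import cv2,numpy as np
from h import onz
a=cv2.imread("pics/top0.png")[180:260,250:350]; b=cv2.imread("pics/scene0.png")[195:295,250:375]
k=lambda i,s:cv2.resize(i,None,fx=s,fy=s,interpolation=cv2.INTER_CUBIC)
A=k(a,4);B=k(b,3)
c=np.zeros((320,780,3),np.uint8); c[:320,:400]=A; c[:300,402:402+375]=B
cv2.imwrite("pics/zoom0.png",c)
for n,uv,z in[("top",(273,217),.07),("top",(331,215),.07),("scene",(289,217),.07),("scene",(338,250),.07),("top",(303,213),.116),("scene",(314,215),.116)]: print(n,uv,onz(n,uv,z))
E
```

```text
top (273, 217) [0.52676717 0.08611416]
top (331, 215) [ 0.53314916 -0.03859293]
scene (289, 217) [0.52113332 0.08013038]
scene (338, 250) [ 0.51993002 -0.04448393]
top (303, 213) [0.52914598 0.02454517]
scene (314, 215) [0.52652803 0.02197061]
```

View pics/zoom0.png

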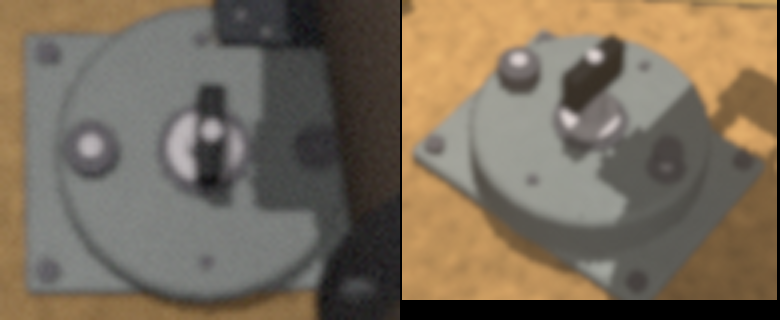

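```bash
python3 - <<'E'
import cv2,numpy as np
from h import *
for n,(r0,r1,c0,c1) in {"top":(196,232,294,312),"scene":(200,235,298,330)}.items():
    im=cv2.imread(f"pics/{n}0.png"); g=im.max(2)[r0:r1,c0:c1]
    m=(g<62).astype(np.uint8)
    cs,_=cv2.findContours(m,cv2.RETR_EXTERNAL,cv2.CHAIN_APPROX_NONE); c=max(cs,key=cv2.contourArea)+np.array([c0,r0])
    rc=cv2.minAreaRect(c); print(n,rc, ray(n,(303,213))[0])
    P=np.array([onz(n,p,.116) for p in cv2.boxPoints(rc)]); print(P.round(4).tolist(),P.mean(0))
    for row in g[::2]: print(' '.join('%3d'%v for v in row)) if n=="top" else 0
E
```

```text
top ((302.5, 222.0), (12.0, 7.0), 90.0) [0.38074172 0.07992146 1.04256071]
[[0.5228, 0.0327], [0.523, 0.0184], [0.4983, 0.0182], [0.4981, 0.0325]] [0.51054676 0.02543914]
128 124 129 126 124 126 123 125 126 127 125 126 124 129 125 125 123 123
128 128 128 126 125 126 125 127 125 126 128 127 128 128 125 125 126 125
127 130 126 126 121 117 112 108 108 109 111 116 119 125 125 125 123 125
125 126 127 126 118  99  70  51  50  53  53  66  94 116 123 125 127 124
130 126 126 123 110  80  58  50  54  49  47  58  89 114 121 127 126 126
126 121 114 110  90  66  51  48  51  50  47  62  86 110 123 126 125 126
107 118 130 136 121  92  65  58  60  60  49  56  77  96 106 114 126 126
142 167 178 177 152 113  98 129 144 144 120  85  86  89  93  98 105 117
179 185 185 178 149 118 137 168 179 179 162 128 106 114 125 117 108 103
186 184 178 168 140  96 100 129 146 142 116  90  95 125 147 143 123 102
186 182 166 145 114  66  58  58  64  52  50  60  89 126 156 160 141 107
189 183 168 137  95  61  51  52  48  46  48  63  94 125 151 152 128 103
182 187 184 169 132  82  55  53  49  47  48  68  94 120 134 128 105  96
154 176 182 173 141  90  55  54  48  46  49  65  88  94 100  94  92  95
104 120 137 144 119  73  34  30  30  21  42  61  72  75  86  90  99 102
100  97  89  92  79  64  45  37  37  37  47  50  54  70  94 113 122 119
121 116 107 100  95  83  70  62  59  64  65  61  70  86 109 121 124 124
128 128 126 125 123 121 113 104  87  77  76  76  81  91 111 123 126 127
scene ((312.7500305175781, 220.75003051757812), (7.77817440032959, 22.62741470336914), 45.0) [ 0.07858387 -0.30550693  0.7642211 ]
[[0.4911, 0.022], [0.5413, 0.0241], [0.5373, 0.0076], [0.4877, 0.006]] [0.51434619 0.01490423]
```

```bash
python3 - <<'E'
from h import *
a=onz("top",(302.6,201.3),.116);b=onz("top",(302.4,223.7),.116)
print(a,b,(a+b)/2,np.hypot(*(a-b)),np.arctan2(*(a-b)[::-1]))
# plate left edge top picture and base-plate left corners (z=.012)
p=onz("top",(256.5,189),.012);q=onz("top",(257.2,253),.012);print(p,q,np.arctan2(*(p-q)[::-1]),np.hypot(*(p-q)))
# housing circle rim: top/bottom of circle
print(onz("top",(303,181.7),.05),onz("top",(303,254.5),.05),onz("top",(264.8,218),.05))
E
```

```text
[0.55350061 0.02553095] [0.50701637 0.0256208 ] [0.53025849 0.02557587] 0.0464843315385053 -0.0019329372539438122
[0.5997738  0.12543535] [0.4532449 0.1205254] 0.03349584788244116 0.14661113968086348
[0.61006266 0.02105966] [0.44878789 0.01996511] [0.52726579 0.10412608]
```

The bar's centre is about (0.529, 0.0235) and it lies along world x. I'll turn the tool +90° and go down around the bar.

Request:
arm_command(
  deltas=[0, 0, 0.1, -0.02, 0.005, 0, 91, 0, 0, 0.2, -0.04, 0.01, 0, 91, 0, 0, 0.3, -0.06, 0.015, 0, 91, 0, 0, 0.4, -0.08, 0.02, -0.01, 91, 0, 0, 0.5, -0.096, 0.0235, -0.02, 91, 0, 0, 0.6, -0.096, 0.0235, -0.03, 91, 0, 0, 0.7, -0.096, 0.0235, -0.04, 91, 0, 0, 0.8, -0.096, 0.0235, -0.05, 91, 0, 0, 0.9, -0.096, 0.0235, -0.05, 91, 0, 0, 1, -0.096, 0.0235, -0.05, 91, 0, 0, 1, -0.096, 0.0235, -0.05, 91, 0, 0, 1, -0.096, 0.0235, -0.07, 91, 0, 0, 1, -0.096, 0.0235, -0.09, 91, 0, 0, 1, -0.096, 0.0235, -0.11, 91, 0, 0, 1, -0.096, 0.0235, -0.13, 91, 0, 0, 1, -0.096, 0.0235, -0.143, 91, 0, 0, 1, -0.096, 0.0235, -0.143, 91],
)

```text
clock: 1.8
position: [0.5278, 0.0233, 0.1011]
ee_rot: [0.0, -3.138, 0.0]
force: [0.3, 0.8, 0.1]
width: 0.988
gripper_force: 0.0
```

Request:
arm_command(
  deltas=[0, 0, 0, 0, 0, 0, 50, 0, 0, 0, 0, 0, 0, 30, 0, 0, 0, 0, 0, 0, 20, 0, 0, 0, 0, 0, 0, 10, 0, 0, 0, 0, 0, 0, 5, 0, 0, 0, 0, 0, 0, 5, 0, 0, 0, 0, 0, 0, 5, 0, 0, 0, 0, 0, 0, 5, 0, 0, 0, 0, 0, 0, 5, 0, 0, 0, 0, 0, 0, 5, 0, 0, 0, 0, 0, 0, 5, 0, 0, 0, 0, 0, 0, 5],
  force=20,
)

```text
clock: 3.0
position: [0.5292, 0.0255, 0.1034]
ee_rot: [-0.001, 3.141, 0.003]
force: [-2.3, 5.9, 6.6]
width: 0.153
gripper_force: 46.4
```

```bash
cat > s.py <<'E'
from h import *
from scipy.spatial.transform import Rotation as R
s=sensors.observe(); x=R.from_rotvec(s["ee_rot"]).apply([0,1,0])
print("t",s["clock"],"p",s["position"].round(4),"yaw of tool y",round(float(np.arctan2(x[1],x[0])),4),"F",s["force"].round(1),"M",s["ft_torque"].round(3),"j7",s["joint_efforts"][6].round(3),s["width"].round(3),s["gripper_force"].round(1))
E
python3 s.py; python3 -c "
from h import *
cv2.imwrite('pics/g.png',optics.get_image('scene')[130:340,200:480])"
```

```text
Traceback (most recent call last):
  File "s.py", line 4, in <module>
    print("t",s["clock"],"p",s["position"].round(4),"yaw of tool y",round(float(np.arctan2(x[1],x[0])),4),"F",s["force"].round(1),"M",s["ft_torque"].round(3),"j7",s["joint_efforts"][6].round(3),s["width"].round(3),s["gripper_force"].round(1))
                                                                                                                                                                                                  ^^^^^^^^^^^^^^^^
AttributeError: 'float' object has no attribute 'round'
```

View pics/g.png

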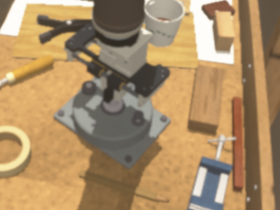

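The gripper now holds the bar, which sits across the pads near crop pixel (113,100). I'll turn clockwise through the free range first.

Request:
arm_command(
  deltas=[0, 0, -0.02, 0, 0.002, 0.001, 5, 0, 0, -0.04, 0, 0.002, 0.001, 5, 0, 0, -0.06, 0, 0.002, 0.001, 5, 0, 0, -0.08, 0, 0.002, 0.001, 5, 0, 0, -0.1, 0, 0.002, 0.001, 5, 0, 0, -0.12, 0, 0.002, 0.001, 5, 0, 0, -0.14, 0, 0.002, 0.001, 5, 0, 0, -0.16, 0, 0.002, 0.001, 5, 0, 0, -0.18, 0, 0.002, 0.001, 5, 0, 0, -0.2, 0, 0.002, 0.001, 5],
)

```text
clock: 4.05
position: [0.5292, 0.0256, 0.104]
ee_rot: [0.495, 3.102, 0.0]
force: [-1.1, 0.1, 4.6]
width: 0.155
gripper_force: 31.8
```

```bash
sed -i 's/s\["width"\].round(3),s\["gripper_force"\].round(1)/s["width"],s["gripper_force"]/' s.py; python3 s.py
```

```text
t 4.05 p [0.5292 0.0256 0.104 ] yaw of tool y 1.2543 F [-1.1  0.1  4.6] M [ 0.253 -0.026  0.539] j7 0.066 0.15516368355478435 31.76721576601267
```

Request:
arm_command(
  deltas=[0, 0, 0, 0, 0, 0, 5, 0, 0, 0, 0, 0, 0, 5, 0, 0, 0, 0, 0, 0, 5],
)

```text
clock: 4.35
position: [0.5292, 0.0256, 0.1039]
ee_rot: [0.492, 3.102, 0.0]
force: [-1.6, 1.4, 5.4]
width: 0.152
gripper_force: 31.5
```

```bash
python3 s.py
```

```text
t 4.35 p [0.5292 0.0256 0.1039] yaw of tool y 1.2563 F [-1.6  1.4  5.4] M [0.267 0.03  0.256] j7 -0.207 0.1524664266638442 31.543089263141155
```

Request:
arm_command(
  deltas=[0, 0, -0.02, 0, 0, 0, 5, 0, 0, -0.04, 0, 0, 0, 5, 0, 0, -0.06, 0, 0, 0, 5, 0, 0, -0.08, 0, 0, 0, 5, 0, 0, -0.1, 0, 0, 0, 5, 0, 0, -0.12, 0, 0, 0, 5, 0, 0, -0.14, 0, 0, 0, 5],
)

```text
clock: 5.05
position: [0.5292, 0.0257, 0.1039]
ee_rot: [0.831, 3.029, 0.001]
force: [-0.6, 1.1, 5.3]
width: 0.156
gripper_force: 31.8
```

```bash
python3 s.py
```

```text
t 5.05 p [0.5292 0.0257 0.1039] yaw of tool y 1.0356 F [-0.6  1.1  5.3] M [ 0.26  -0.04   0.422] j7 0.071 0.1561629827382338 31.773655246943235
```

Request:
arm_command(
  deltas=[0, 0, -0.01, 0, 0, 0, 5, 0, 0, -0.02, 0, 0, 0, 5, 0, 0, -0.02, 0, 0, 0, 5, 0, 0, -0.02, 0, 0, 0, 5],
)

```text
clock: 5.45
position: [0.5293, 0.0257, 0.1039]
ee_rot: [0.877, 3.016, 0.001]
force: [-1.1, 1.0, 4.8]
width: 0.153
gripper_force: 31.5
```

```bash
python3 s.py
```

```text
t 5.45 p [0.5293 0.0257 0.1039] yaw of tool y 1.0052 F [-1.1  1.   4.8] M [ 0.233 -0.023  0.324] j7 -0.33 0.15276541148601822 31.492726542055607
```

Request:
arm_command(
  deltas=[0, 0, -0.01, 0, 0, 0, 5, 0, 0, -0.02, 0, 0, 0, 5, 0, 0, -0.02, 0, 0, 0, 5, 0, 0, -0.02, 0, 0, 0, 5],
)

```text
clock: 5.85
position: [0.5293, 0.0257, 0.1039]
ee_rot: [0.924, 3.002, 0.001]
force: [-0.6, 1.1, 5.1]
width: 0.149
gripper_force: 31.5
```

```bash
python3 s.py
```

```text
t 5.85 p [0.5293 0.0257 0.1039] yaw of tool y 0.9739 F [-0.6  1.1  5.1] M [ 0.287 -0.034  0.32 ] j7 -0.387 0.14905581600890686 31.49423684924841
```

Request:
arm_command(
  deltas=[0, 0, -0.01, 0, 0, 0, 5, 0, 0, -0.02, 0, 0, 0, 5, 0, 0, -0.02, 0, 0, 0, 5, 0, 0, -0.02, 0, 0, 0, 5],
)

```text
clock: 6.25
position: [0.5293, 0.0258, 0.1039]
ee_rot: [0.971, 2.987, 0.001]
force: [-0.1, 2.0, 5.3]
width: 0.153
gripper_force: 31.5
```

```bash
python3 s.py
```

```text
t 6.25 p [0.5293 0.0258 0.1039] yaw of tool y 0.9424 F [-0.1  2.   5.3] M [ 0.313 -0.009  0.259] j7 -0.337 0.15331739051571489 31.486291587352753
```

Request:
arm_command(
  deltas=[0, 0, -0.01, 0, 0, 0, 5, 0, 0, -0.02, 0, 0, 0, 5, 0, 0, -0.02, 0, 0, 0, 5, 0, 0, -0.02, 0, 0, 0, 5],
)

```text
clock: 6.65
position: [0.5293, 0.0257, 0.1039]
ee_rot: [1.017, 2.972, 0.001]
force: [-0.9, 1.4, 5.5]
width: 0.152
gripper_force: 31.5
```

```bash
python3 s.py
```

```text
t 6.65 p [0.5293 0.0257 0.1039] yaw of tool y 0.911 F [-0.9  1.4  5.5] M [ 0.34  -0.024  0.189] j7 -0.203 0.15217627302128114 31.548275090754032
```

Request:
arm_command(
  deltas=[0, 0, -0.01, 0, 0, 0, 5, 0, 0, -0.02, 0, 0, 0, 5, 0, 0, -0.02, 0, 0, 0, 5, 0, 0, -0.02, 0, 0, 0, 5],
)

```text
clock: 7.05
position: [0.5293, 0.0257, 0.1039]
ee_rot: [1.064, 2.955, 0.001]
force: [0.5, 2.0, 5.2]
width: 0.151
gripper_force: 31.6
```

```bash
python3 s.py
```

```text
t 7.05 p [0.5293 0.0257 0.1039] yaw of tool y 0.8793 F [0.5 2.  5.2] M [ 0.3   -0.03   0.089] j7 -0.066 0.1514906480615802 31.572649497538805
```

Request:
arm_command(
  deltas=[0, 0, -0.01, 0, 0, 0, 5, 0, 0, -0.02, 0, 0, 0, 5, 0, 0, -0.02, 0, 0, 0, 5, 0, 0, -0.02, 0, 0, 0, 5],
)

```text
clock: 7.45
position: [0.5293, 0.0258, 0.1039]
ee_rot: [1.111, 2.938, 0.001]
force: [-0.2, 2.0, 5.2]
width: 0.151
gripper_force: 31.6
```

```bash
python3 s.py
```

```text
t 7.45 p [0.5293 0.0258 0.1039] yaw of tool y 0.8475 F [-0.2  2.   5.2] M [ 0.408 -0.115 -0.16 ] j7 0.144 0.1508715807573419 31.551019437611103
```

Request:
arm_command(
  deltas=[0, 0, -0.01, 0, 0, 0, 5, 0, 0, -0.02, 0, 0, 0, 5, 0, 0, -0.02, 0, 0, 0, 5, 0, 0, -0.02, 0, 0, 0, 5],
)

```text
clock: 7.85
position: [0.5293, 0.0258, 0.1039]
ee_rot: [1.156, 2.921, 0.001]
force: [0.3, 3.0, 5.3]
width: 0.15
gripper_force: 31.5
```

```bash
python3 s.py
```

```text
t 7.85 p [0.5293 0.0258 0.1039] yaw of tool y 0.8168 F [0.3 3.  5.3] M [ 0.342 -0.092  0.238] j7 -0.267 0.1502410695793102 31.524491999298334
```

Request:
arm_command(
  deltas=[0, 0, -0.01, 0, 0, 0, 5, 0, 0, -0.02, 0, 0, 0, 5, 0, 0, -0.02, 0, 0, 0, 5, 0, 0, -0.02, 0, 0, 0, 5],
)

```text
clock: 8.25
position: [0.5294, 0.0257, 0.104]
ee_rot: [1.201, 2.902, 0.001]
force: [-0.4, 0.7, 5.8]
width: 0.149
gripper_force: 32.5
```

```bash
python3 s.py
```

```text
t 8.25 p [0.5294 0.0257 0.104 ] yaw of tool y 0.7861 F [-0.4  0.7  5.8] M [ 0.247 -0.067  0.568] j7 -0.593 0.14887934760523103 32.506462298333645
```

Request:
arm_command(
  deltas=[0, 0, -0.01, 0, 0, 0, 5, 0, 0, -0.02, 0, 0, 0, 5, 0, 0, -0.02, 0, 0, 0, 5, 0, 0, -0.02, 0, 0, 0, 5],
)

```text
clock: 8.65
position: [0.5294, 0.0257, 0.104]
ee_rot: [1.246, 2.883, 0.001]
force: [-0.1, 0.9, 5.6]
width: 0.162
gripper_force: 30.5
```

```bash
python3 s.py
```

```text
t 8.65 p [0.5294 0.0257 0.104 ] yaw of tool y 0.7548 F [-0.1  0.9  5.6] M [ 0.238 -0.036  0.648] j7 -0.642 0.16158854081478907 30.49951672554016
```

Request:
arm_command(
  deltas=[0, 0, -0.01, 0, 0, 0, 5, 0, 0, -0.02, 0, 0, 0, 5, 0, 0, -0.02, 0, 0, 0, 5, 0, 0, -0.02, 0, 0, 0, 5],
)

```text
clock: 9.05
position: [0.5293, 0.0258, 0.1041]
ee_rot: [1.291, 2.863, 0.001]
force: [-0.0, 1.7, 6.0]
width: 0.161
gripper_force: 29.4
```

```bash
python3 s.py
```

```text
t 9.05 p [0.5293 0.0258 0.1041] yaw of tool y 0.7235 F [-0.   1.7  6. ] M [0.283 0.058 0.719] j7 -0.698 0.16050447922443867 29.405942622106522
```

The torque reached its low at yaw 0.85 and then rose steeply, crossing the baseline near 0.82. I'll back off and come up to that angle again from the same side.

Request:
arm_command(
  deltas=[0, 0, 0.03, 0, 0, 0, 5, 0, 0, 0.06, 0, 0, 0, 5, 0, 0, 0.09, 0, 0, 0, 5, 0, 0, 0.12, 0, 0, 0, 5, 0, 0, 0.15, 0, 0, 0, 5, 0, 0, 0.15, 0, 0, 0, 5, 0, 0, 0.14, 0, 0, 0, 5, 0, 0, 0.13, 0, 0, 0, 5, 0, 0, 0.12, 0, 0, 0, 5, 0, 0, 0.11, 0, 0, 0, 5, 0, 0, 0.1, 0, 0, 0, 5, 0, 0, 0.09, 0, 0, 0, 5, 0, 0, 0.08, 0, 0, 0, 5, 0, 0, 0.08, 0, 0, 0, 5, 0, 0, 0.08, 0, 0, 0, 5],
)

```text
clock: 10.55
position: [0.5297, 0.0254, 0.1041]
ee_rot: [1.113, 2.937, 0.001]
force: [1.1, -0.2, 5.8]
width: 0.152
gripper_force: 24.1
```

```bash
python3 s.py
```

```text
t 10.55 p [0.5297 0.0254 0.1041] yaw of tool y 0.8465 F [ 1.1 -0.2  5.8] M [ 0.086 -0.276 -0.062] j7 0.039 0.15201381321773488 24.11479314789176
```

Request:
arm_command(
  deltas=[0, 0, -0.01, 0, 0, 0, 5, 0, 0, -0.01, 0, 0, 0, 5, 0, 0, -0.01, 0, 0, 0, 5],
)

```text
clock: 10.85
position: [0.5297, 0.0254, 0.1041]
ee_rot: [1.135, 2.928, 0.001]
force: [1.0, 0.0, 5.8]
width: 0.149
gripper_force: 24.5
```

```bash
python3 s.py
```

```text
t 10.85 p [0.5297 0.0254 0.1041] yaw of tool y 0.8311 F [1.  0.  5.8] M [ 0.003 -0.22   0.032] j7 -0.065 0.14939751281355865 24.50040073134005
```

Request:
arm_command(
  deltas=[0, 0, -0.007, 0, 0, 0, 5, 0, 0, -0.007, 0, 0, 0, 5, 0, 0, -0.007, 0, 0, 0, 5],
)

```text
clock: 11.15
position: [0.5297, 0.0254, 0.1041]
ee_rot: [1.15, 2.922, 0.001]
force: [1.2, 0.6, 6.5]
width: 0.151
gripper_force: 24.8
```

```bash
python3 s.py
```

```text
t 11.15 p [0.5297 0.0254 0.1041] yaw of tool y 0.8206 F [1.2 0.6 6.5] M [ 0.018 -0.187  0.287] j7 -0.28 0.15063736365889221 24.829355841502547
```

Request:
arm_command(
  deltas=[0, 0, 0, 0, 0, 0, 20, 0, 0, 0, 0, 0, 0, 40, 0, 0, 0, 0, 0, 0, 60, 0, 0, 0, 0, 0, 0, 91, 0, 0, 0, 0, 0, 0, 91, 0, 0, 0, 0, 0, 0, 91, 0, 0, 0, 0, 0, 0, 91, 0, 0, 0, 0, 0, 0.02, 91, 0, 0, 0, 0, 0, 0.05, 91, 0, 0, 0, 0, 0, 0.09, 91, 0, 0, 0, 0, 0, 0.13, 91, 0, 0, 0, 0, -0.04, 0.15, 91, 0, 0, 0, 0, -0.08, 0.16, 20, 0, 0, 0, 0, -0.12, 0.16, 0, 0, 0, 0, 0, -0.16, 0.16, 0, 0, 0, 0, 0, -0.17, 0.16, 0, 0, 0, 0, 0, -0.17, 0.16, 0],
)

```text
clock: 12.85
position: [0.5286, -0.1465, 0.2636]
ee_rot: [-1.155, -2.921, 0.001]
force: [0.5, -0.0, -0.5]
width: 0.608
gripper_force: 0.0
```

```bash
python3 s.py; python3 - <<'E'
from h import *
k=lambda i:cv2.resize(i,None,fx=3,fy=3,interpolation=cv2.INTER_CUBIC)
t=optics.get_image("top");s=optics.get_image("scene");cv2.imwrite("pics/top1.png",t);cv2.imwrite("pics/scene1.png",s)
cv2.imwrite("pics/z1.png",np.hstack([k(t[170:270,245:370]),k(s[195:295,250:375])]))
E
```

```text
t 12.85 p [ 0.5286 -0.1465  0.2636] yaw of tool y 0.8177 F [ 0.5 -0.  -0.5] M [ 0.089 -0.044  0.004] j7 0.524 0.6083113404821319 0.0
```

View pics/z1.png

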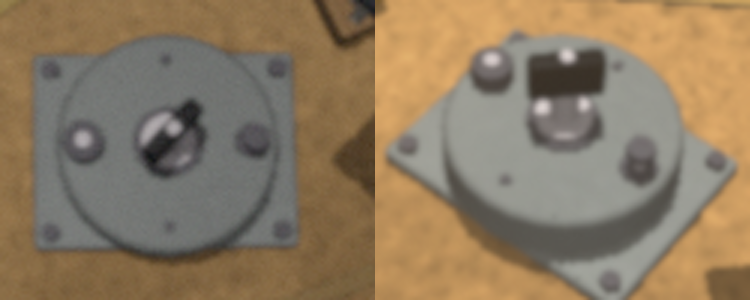

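The right feature is a head on a thinner stem, so it's the lock pin: top view about (330,216), scene about (339,244). The left one is the boss. The bar was left at about 45°.

```bash
python3 - <<'E'
from h import *
print(onz("top",(329.7,216),.074),onz("scene",(339,243.5),.074))
# plate edges at z=.012, from zoom px -> centre & yaw
P=[onz("top",(245+u/3,170+v/3),.012) for u,v in[(35,57),(293,57),(297,246),(37,246)]]
print(np.mean(P,0),P, [np.hypot(*(P[i]-P[i-1])) for i in range(4)])
print("boss",onz("top",(245+83/3,170+141/3),.069),onz("scene",(250+(492-375)/3,195+68/3),.069))
t=cv2.imread("pics/top1.png"); k=lambda i:cv2.resize(i,None,fx=14,fy=14,interpolation=cv2.INTER_CUBIC)
s=cv2.imread("pics/scene1.png")
cv2.imwrite("pics/z2.png",np.hstack([k(t[202:230,316:344]),k(s[230:258,324:352])]))
E
```

```text
[ 0.530308   -0.03530261] [ 0.5309518  -0.03818852]
[0.52921674 0.02439116] [array([0.59978038, 0.12505338]), array([ 0.60333087, -0.07287046]), array([ 0.45826364, -0.0748939 ]), array([0.45549208, 0.12027561])] [np.float64(0.14436738281341627), np.float64(0.19795568537599648), np.float64(0.14508134322598348), np.float64(0.19518918907004834)]
boss [0.5269056  0.08683557] [0.5204371  0.07952955]
```

View pics/z2.png

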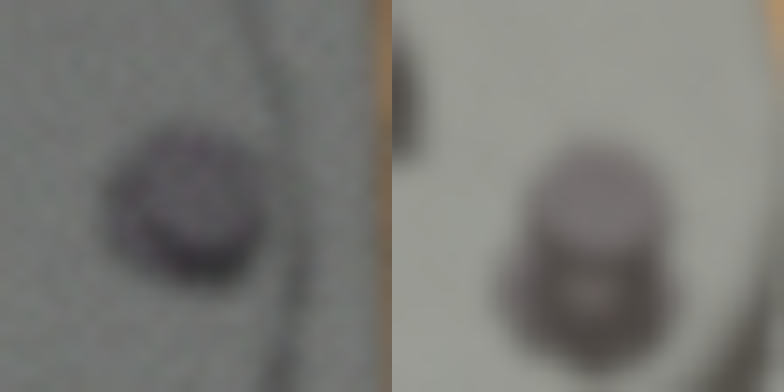

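Request:
arm_command(
  deltas=[0, 0, 0, 0.002, 0.03, 0, 0, 0, 0, 0, 0.002, 0.06, 0, 0, 0, 0, 0, 0.002, 0.09, 0, 0, 0, 0, 0, 0.002, 0.11, 0, 0, 0, 0, 0, 0.002, 0.11, 0, 0, 0, 0, 0, 0.002, 0.11, -0.04, 0, 0, 0, 0, 0.002, 0.11, -0.08, 0, 0, 0, 0, 0.002, 0.11, -0.12, 0, 0, 0, 0, 0.002, 0.11, -0.15, 0, 0, 0, 0, 0.002, 0.11, -0.16, 0, 0, 0, 0, 0.002, 0.11, -0.16, 0, 0, 0, 0, 0.002, 0.11, -0.16, 0],
)

```text
clock: 14.15
position: [0.5319, -0.0343, 0.105]
ee_rot: [1.149, 2.923, 0.001]
force: [-0.3, 0.6, -0.2]
width: 0.009
gripper_force: 0.0
```

```bash
python3 s.py; python3 - <<'E'
from h import *
s=optics.get_image("scene")
cv2.imwrite("pics/z3.png",cv2.resize(s[150:280,260:400],None,fx=4,fy=4,interpolation=cv2.INTER_CUBIC))
E
```

```text
t 14.15 p [ 0.5319 -0.0343  0.105 ] yaw of tool y 0.8219 F [-0.3  0.6 -0.2] M [ 0.076 -0.088  0.017] j7 -0.004 0.009244799316895454 0.0
```

View pics/z3.png

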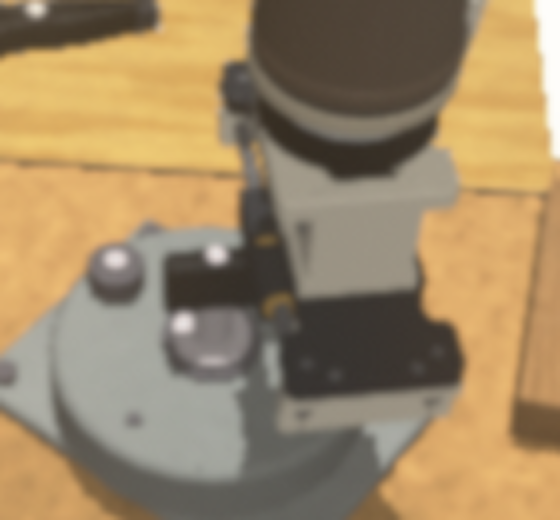

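The bar at (210,275) is clear, and the gripper stands over the hidden pin. I'll press down in small steps.

Request:
arm_command(
  deltas=[0, 0, 0, 0, -0.002, -0.004, 0, 0, 0, 0, 0, -0.002, -0.008, 0, 0, 0, 0, 0, -0.002, -0.01, 0, 0, 0, 0, 0, -0.002, -0.012, 0, 0, 0, 0, 0, -0.002, -0.013, 0, 0, 0, 0, 0, -0.002, -0.014, 0, 0, 0, 0, 0, -0.002, -0.014, 0],
)

```text
clock: 14.9
position: [0.531, -0.0366, 0.0897]
ee_rot: [1.15, 2.923, -0.0]
force: [0.2, -0.3, 1.4]
width: 0.004
gripper_force: 0.6
```

```bash
python3 s.py
```

```text
t 14.9 p [ 0.531  -0.0366  0.0897] yaw of tool y 0.8214 F [ 0.2 -0.3  1.4] M [-0.188 -0.034 -0.032] j7 -0.003 0.004270960941483069 0.5900248792022467
```

Request:
arm_command(
  deltas=[0, 0, 0, 0, 0, -0.001, 0, 0, 0, 0, 0, 0, -0.002, 0, 0, 0, 0, 0, 0, -0.002, 0],
)

```text
clock: 15.2
position: [0.5311, -0.0366, 0.0876]
ee_rot: [1.15, 2.924, -0.0]
force: [0.2, -1.3, 1.4]
width: 0.008
gripper_force: 0.6
```

```bash
python3 s.py
```

```text
t 15.2 p [ 0.5311 -0.0366  0.0876] yaw of tool y 0.8214 F [ 0.2 -1.3  1.4] M [-0.13  -0.108  0.015] j7 -0.004 0.00799260656308045 0.6084642070345581
```

Request:
arm_command(
  deltas=[0, 0, 0, 0, 0, -0.001, 0, 0, 0, 0, 0, 0, -0.0015, 0, 0, 0, 0, 0, 0, -0.0015, 0],
)

```text
clock: 15.5
position: [0.5311, -0.0366, 0.0862]
ee_rot: [1.15, 2.924, 0.0]
force: [0.3, -1.5, 1.5]
width: 0.001
gripper_force: 0.8
```

```bash
python3 s.py
```

```text
t 15.5 p [ 0.5311 -0.0366  0.0862] yaw of tool y 0.8214 F [ 0.3 -1.5  1.5] M [-0.21  -0.027  0.019] j7 -0.002 0.001490010152648529 0.8346089320173178
```

Request:
arm_command(
  deltas=[0, 0, 0, 0, 0, -0.001, 0, 0, 0, 0, 0, 0, -0.002, 0, 0, 0, 0, 0, 0, -0.003, 0, 0, 0, 0, 0, 0, -0.003, 0],
)

```text
clock: 15.9
position: [0.531, -0.0365, 0.0831]
ee_rot: [1.15, 2.924, 0.0]
force: [0.5, 0.2, 1.3]
width: 0.01
gripper_force: 0.5
```

```bash
python3 s.py
```

```text
t 15.9 p [ 0.531  -0.0365  0.0831] yaw of tool y 0.8214 F [0.5 0.2 1.3] M [-0.06  -0.099  0.025] j7 -0.004 0.01012285394609279 0.5136358249001205
```

Request:
arm_command(
  deltas=[0, 0, 0, 0, 0, -0.0005, 0, 0, 0, 0, 0, 0, -0.001, 0, 0, 0, 0, 0, 0, -0.001, 0],
)

```text
clock: 16.2
position: [0.531, -0.0365, 0.0822]
ee_rot: [1.15, 2.924, 0.0]
force: [-0.4, -1.4, 1.9]
width: 0.005
gripper_force: 1.0
```

```bash
python3 s.py
```

```text
t 16.2 p [ 0.531  -0.0365  0.0822] yaw of tool y 0.8215 F [-0.4 -1.4  1.9] M [-0.21  -0.09   0.041] j7 -0.002 0.004885456699648679 1.0243387709124363
```

Request:
arm_command(
  deltas=[0, 0, 0, 0, 0, -0.0005, 0, 0, 0, 0, 0, 0, -0.001, 0, 0, 0, 0, 0, 0, -0.001, 0],
)

```text
clock: 16.5
position: [0.531, -0.0365, 0.0813]
ee_rot: [1.15, 2.924, 0.0]
force: [-0.7, -0.9, 5.0]
width: 0.007
gripper_force: 2.3
```

```bash
python3 s.py
```

```text
t 16.5 p [ 0.531  -0.0365  0.0813] yaw of tool y 0.8214 F [-0.7 -0.9  5. ] M [-0.149  0.146  0.005] j7 -0.001 0.007017130728238601 2.2884672462532762
```

Force is beginning to rise at the expected home height, so I'll press a little further.

Request:
arm_command(
  deltas=[0, 0, 0, 0, 0, -0.0005, 0, 0, 0, 0, 0, 0, -0.0005, 0, 0, 0, 0, 0, 0, -0.0005, 0],
)

```text
clock: 16.8
position: [0.5311, -0.0364, 0.0812]
ee_rot: [1.15, 2.923, 0.0]
force: [-3.1, -1.0, 10.7]
width: 0.004
gripper_force: 5.2
```

Request:
arm_command(
  deltas=[0, 0, 0, 0, 0, -0.0005, 0, 0, 0, 0, 0, 0, -0.0005, 0, 0, 0, 0, 0, 0, -0.0005, 0],
)

```text
clock: 17.1
position: [0.5311, -0.0364, 0.0812]
ee_rot: [1.15, 2.923, 0.0]
force: [-3.6, -1.2, 16.4]
width: 0.002
gripper_force: 8.1
```

The pin is on its hard stop: z no longer moves while force rises to 16 N. I'll lift straight up, swing clear and check.

Request:
arm_command(
  deltas=[0, 0, 0, 0, 0, 0.005, 0, 0, 0, 0, 0, 0, 0.02, 0, 0, 0, 0, 0, 0, 0.05, 0, 0, 0, 0, 0, 0, 0.09, 0, 0, 0, 0, 0, 0, 0.13, 0, 0, 0, 0, 0, -0.04, 0.17, 0, 0, 0, 0, 0, -0.08, 0.19, 0, 0, 0, 0, 0, -0.11, 0.19, 0, 0, 0, 0, 0, -0.11, 0.19, 0, 0, 0, 0, 0, -0.11, 0.19, 0, 0, 0, 0, 0, -0.11, 0.19, 0],
)

```text
clock: 18.2
position: [0.5309, -0.145, 0.2697]
ee_rot: [-1.147, -2.923, -0.001]
force: [-0.1, 0.7, -0.6]
width: 0.005
gripper_force: 0.0
```

```bash
python3 s.py; python3 - <<'E'
from h import *
a=optics.get_image("scene");b=cv2.imread("pics/scene1.png")
cv2.imwrite("pics/z4.png",np.hstack([cv2.resize(i[195:295,250:375],None,fx=3,fy=3,interpolation=cv2.INTER_CUBIC) for i in(b,a)]))
E
```

```text
t 18.2 p [ 0.5309 -0.145   0.2697] yaw of tool y 0.8231 F [-0.1  0.7 -0.6] M [ 0.029 -0.024  0.054] j7 0.007 0.004762964311727825 0.0
```

View pics/z4.png

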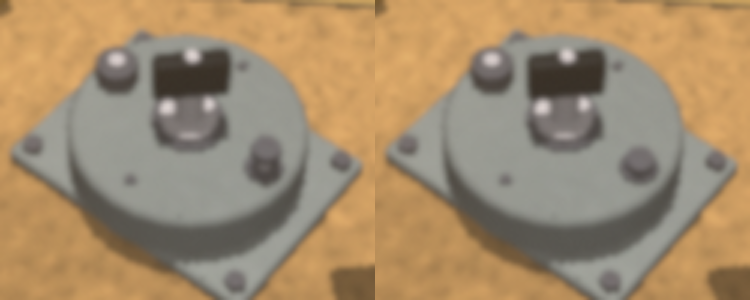

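The pin head has sunk, from (265,150) before to (640,163) after (right half), and now sits on its collar. The robot is clear of everything.

```bash
python3 -c "
from cell import arm
print(arm.sign_off())"
```

```text
the job is handed in; nothing more can be done
None
```

I turned the knob clockwise into the notch and pressed the lock pin to its stop (about 16 N at most). The arm was clear of everything when I handed the job in, at about 18 s.

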